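# Press the inlay row of a display base flush

## Task

Take the sprung pressing tool from its cork pad and sweep its shoe along the row of inlay blocks, from one end of the display base to the other without lifting off part-way, so that all five end up flush with the deck. Keep a steady, moderate pressure with the spring partly compressed, never so hard that the spring bottoms out, and keep the fingers off the base. Then stand the tool upright in the middle of its pad again, let go, and leave the other things where they are.

Things in the scene. Friction and masses are not known exactly. Their poses are not given: they have to be found in the camera images.
- base: Mauve resin display base, 90 mm in x, 240 mm in y, flat deck 50 mm above the table, fixed in a jig plate (120 x 270 x 10 mm; stops 32 mm high). Origin: centre of the jig's underside. Five plaster-coloured inlay blocks in a row along y in a slot 31 mm wide in the middle of the deck; bare deck at both ends (|y| 61 to 120 mm) and along both sides (|x| 15 to 45 mm).
- tool: Sprung pressing tool standing on its pad, 0.26 kg. Origin: on its axis at sole level with the spring relaxed; z up. White nylon shoe 44 mm in x, flat sole 36 mm in y, upturned at both y ends (65 mm overall; sweep along y, either way), 16 mm high; spring; steel collar 40 x 46 mm, z 36 to 44 mm; square wooden handle 32 x 32 mm, z 44 to 104 mm, gripped from above.
- shoe (a joint): Compression of the tool's spring: 0 relaxed, 0.018 m bottomed out. Shoe force = 3 N + 600 N/m x compression: about 14 N just before it bottoms out; beyond that the tool is rigid.
- sole (a point): Centre of the sole of the tool's shoe (moves up towards the handle as the spring is compressed).
- pad_mid (a point): Centre of the top face of the fixed flat cork rest pad (100 mm in x, 110 mm in y, 6 mm thick) on which the tool stands; z up. It may be on either side of the base.
- inlay1 (a joint): Press-in depth of inlay block 1: 0 = 5 mm proud of the deck, 0.005 m = flush (solid stop). A tight fit: it yields to about 6.5 N and stays where it is left.
- inlay1_top (a point): Centre of the top of inlay block 1 (27 mm in x, 22 mm in y, pitch 23.5 mm; base y = -47 mm).
- inlay2 (a joint): Press-in depth of inlay block 2: 0 = 5 mm proud of the deck, 0.005 m = flush (solid stop). A tight fit: it yields to about 6.5 N and stays where it is left.
- inlay2_top (a point): Centre of the top of inlay block 2 (27 mm in x, 22 mm in y, pitch 23.5 mm; base y = -23.5 mm).
- inlay3 (a joint): Press-in depth of inlay block 3: 0 = 5 mm proud of the deck, 0.005 m = flush (solid stop). A tight fit: it yields to about 6.5 N and stays where it is left.
- inlay3_top (a point): Centre of the top of inlay block 3 (27 mm in x, 22 mm in y, pitch 23.5 mm; base y = 0 mm).
- inlay4 (a joint): Press-in depth of inlay block 4: 0 = 5 mm proud of the deck, 0.005 m = flush (solid stop). A tight fit: it yields to about 6.5 N and stays where it is left.
- inlay4_top (a point): Centre of the top of inlay block 4 (27 mm in x, 22 mm in y, pitch 23.5 mm; base y = 23.5 mm).
- inlay5 (a joint): Press-in depth of inlay block 5: 0 = 5 mm proud of the deck, 0.005 m = flush (solid stop). A tight fit: it yields to about 6.5 N and stays where it is left.
- inlay5_top (a point): Centre of the top of inlay block 5 (27 mm in x, 22 mm in y, pitch 23.5 mm; base y = 47 mm).
- dome: Bystander: loose mauve resin casting shaped like a dome, 54 mm across, 52 mm tall; origin at the centre of its underside.
- cone: Bystander: loose tan resin casting shaped like a waisted cone, 52 mm across, 62 mm tall; origin at the centre of its underside.
- jar: Bystander: loose capped paint jar, 48 mm across, 55 mm tall; origin at the centre of its underside.
- bin: Fixed open blue parts bin, 100 x 110 x 45 mm, with castings in it, on the other side of the base from the pad; origin at the centre of its underside. Leave it alone.
Things that resemble listed ones, but are neither listed nor needed, are in the scene too. Of the things that look like the tool, the middle-sized one is meant. Of the things shaped like the part that bears pad_mid, the cork one is meant.

How it is judged (in metres and radians):
On the way, in this order (a step that is already met when the one before it is completed fails the run):
1. The tool has come down on the base and presses on it while blocks still stand proud (contact force between tool and base above 2 N and not (value of joint each of inlay1, inlay2, inlay3, inlay4, inlay5 above 0.0035 m)), for 0.1 s.
2. All five blocks are pressed flush (within 1.5 mm) with the tool still on the base (value of joint each of inlay1, inlay2, inlay3, inlay4, inlay5 above 0.0035 m and contact force between tool and base above 0.5 N), for 0.05 s.
At the end, for the whole second after the job is handed in: All five inlay blocks are flush with the deck (within 1.5 mm) and the tool stands upright (within 0.1 rad), released and at rest on its cork pad, within 30 mm of the pad's middle (value of joint each of inlay1, inlay2, inlay3, inlay4, inlay5 above 0.0035 m and horizontal distance between tool and pad_mid below 0.03 m and z of tool in the frame of pad_mid between -0.004 and 0.004 m and angle between tool's own z axis and vertical below 0.1 rad and linear speed of tool below 0.02 m/s); the robot touches nothing.
It fails at once if The tool was lifted more than 12 mm above the deck part-way, when some blocks were flush and others not (value of joint any of inlay1, inlay2, inlay3, inlay4, inlay5 above 0.0035 m and not (value of joint each of inlay1, inlay2, inlay3, inlay4, inlay5 above 0.0035 m) and z of sole in the frame of base above 0.062 m).
It fails at once if The tool was pressed so hard on the base that its spring bottomed out (value of joint shoe above 0.0175 m and contact force between tool and base above 0.5 N).
It fails at once if The fingers pressed on the base or its blocks (contact force between the fingers and base above 3 N).
It fails at once if A casting or the paint jar was moved more than 20 mm (distance of any of dome, cone, jar from where it was at the start of the episode above 0.02 m).
It fails at once if The parts bin was pushed against (contact force between any of the arm, the fingers, tool and bin above 5 N).
It also fails if it takes over 53 s, if anything falls off the work surface, if the arm or the gripper's body presses on something with over 40 N, if the wrist force passes 120 N, or if a joint passes its speed limit or range.

## Robot

A 6-joint arm with a two-finger parallel gripper is mounted at the origin on the work surface. World frame = base frame: x ahead of the robot, y to its left, z up, the work surface at z = 0. Lengths are in mm, angles in degrees, forces in N, time in s.
With the tool pointing down it reaches from about 350 to 850 mm from the base axis. Payload 8.1 kg.
Tool frame: the origin (TCP) lies midway between the tips of the shut fingers; the grasp point (between the pads) lies 19 mm behind it; z points along the fingers, y is the line along which they close (so a half turn about z gives the same grasp; the last joint's range is limited). The gripper opens to 85 mm and grips with 20 to 120 N. Pads are 22 mm wide; open, the fingers measure 114 mm over their backs; the gripper's body (76 mm by 85 mm) begins 54 mm behind the grasp point. The pads swing forward as they close: fully open they stand 13 mm farther back than shut.
Start: joints at [-79.721, 7.471, 85.268, -0, 87.261, -4.893], TCP at [157.05, -579.086, 195.992] pointing down, gripper open.
Joint ranges: [-169.43, 169.43], [-51.17, 129.36], [1.28, 143.12], [-76.62, 256.62], [0, 156.53], [-152.29, 152.29]. Speed limits (degrees/s): [136.94, 136.94, 159.86, 180, 180, 180].

## Interface

Orientations are given as [roll, pitch, yaw] about the fixed x, y, z axes, in that order (R = Rz(yaw) Ry(pitch) Rx(roll)).
In Python, from bench import sensors, optics, r gives the robot as it stands.
- The arm moves only by the tool apply_moves, never from a script. Its argument "targets" is a list of rows, each a list of 7 numbers: the shift along the tool's x, y, z in mm, then the turn, a rotation vector about the tool's x, y, z in rad, then the closure, from 0 (fully open) to 1 (shut). In form: [[x, y, z, wx, wy, wz, claw], ...]. A call has 1 to 20 rows; each row shifts and turns the commanded pose from where the row before left it, along the tool's axes as they then stand; what a row does not reach is not made up. A row lasts 1/8 s, in which the tool goes at most 62.5 mm and 10.7 degrees, less where a joint would pass 70% of its speed; a pose out of reach is approached as far as the arm can. A call is refused whole if a number of a shift passes 62.5 or a number of a turn 0.188, either way. A call with a gripper value outside its range is refused whole. The fingers move at their own pace and stop on an object; "force" is the grip in N (left out, the last holds). Time passes only in rows, so rows that do not move let the fingers close. It gives the time, the measured TCP pose, the force, the opening and the grip force at its end, in the units of the state.
- sensors.sense(): the state, without advancing time (a new reading comes with each control period).
- optics.snapshot(name): name is "side" or "top" or "wrist"; returns the picture (400x640x3 uint8, red, green, blue); there is no depth.
- optics.get_calibration(name): a dict with "camera_matrix" (3x3 intrinsics, pixels), "pose" (4x4, takes a point from camera to world coordinates). Camera axes: x right, y down, z forward; pixel columns grow to the right and rows downward; lengths in mm; the calibration is good to about 2 mm. A picture is of the moment at which its call begins: read the wrist's pose just before it. get_calibration takes no time and is no camera call; for the wrist camera it gives the pose at the moment of the call.
- r.hand_in(): hands the job in; it is judged then, once.
The state is a dict: "time": time; "joint_pos": joint angles; "qd": joint speeds; "joint_efforts": joint torques, N m; "tool_pos": TCP position; "tcp_rot": TCP orientation; "ft_force": force on the tool from outside, world axes, zero at the start; "wrist_torque": the same for the moment, N m; "finger_gap": finger opening in mm; "grip_force": force on a finger pad.
Only numpy, scipy, OpenCV 4.12 (cv2) and the standard library are available. Lean on these libraries where they do the work, as an engineer would, in place of code of your own. Each camera call takes 0.05 s, during which the arm holds its last target. There are 200 camera calls.

## Working session

There is one attempt and no reset: what is moved stays moved. The work goes in short steps, Python scripts to look and compute and a tool call to move; the robot and the scene stay as the last step left them, time stands still between calls to the robot, and variables do not carry over. Pictures are saved under pics/ and viewed, at most 10 in all, crops included, and the job is handed in when it is done.

Besides the shell and the picture viewer there is one more tool, called as name(argument=value, ...) on one line, values as JSON. apply_moves: Moves the arm, as the interface text tells. Its arguments: {"type":"object","properties":{"targets":{"type":"array"},"force":{"type":"number"}},"required":["targets"]}

```bash
mkdir -p pics; python3 - <<'E'
from bench import sensors, optics, r
import cv2,numpy as np
print(sensors.sense())
for n in ["top","side"]:
    im=optics.snapshot(n); cv2.imwrite(f"pics/{n}0.png",im[:,:,::-1]); c=optics.get_calibration(n); print(n,np.round(c["camera_matrix"],1).tolist(),np.round(c["pose"],3).tolist())
E
```

```text
{'time': 0.0, 'joint_pos': array([-7.97203891e+01,  7.51655211e+00,  8.53298980e+01, -1.12015429e-03,
        8.72622350e+01, -4.89193205e+00]), 'qd': array([-0.08643788,  0.0469151 , -0.05427894,  0.01115008, -0.05930763,
        0.06117464]), 'joint_efforts': array([ 9.76492374e-04, -5.69402468e+01, -5.00544655e+01, -1.73047324e-04,
        1.49689091e-02, -1.78253487e-05]), 'tool_pos': array([ 156.93888252, -578.46121184,  194.92352355]), 'tcp_rot': array([-1.79891615e+02, -8.15359199e-03,  1.51715898e+01]), 'ft_force': array([ 0.39669403, -1.1696175 ,  0.1023746 ]), 'wrist_torque': array([-0.04092133, -0.02094002, -0.01402735]), 'grip_force': 0.0, 'finger_gap': 85.29528808699699}
top [[450.5, 0.0, 319.7], [0.0, 450.5, 202.7], [0.0, 0.0, 1.0]] [[0.01, -0.983, 0.184, 337.015], [-1.0, -0.01, 0.0, 66.325], [0.002, -0.184, -0.983, 1218.73], [0.0, 0.0, 0.0, 1.0]]
side [[450.9, 0.0, 316.1], [0.0, 450.9, 200.0], [0.0, 0.0, 1.0]] [[-0.845, -0.327, 0.423, -17.451], [-0.534, 0.532, -0.657, 921.157], [-0.01, -0.781, -0.624, 870.357], [0.0, 0.0, 0.0, 1.0]]
```

View pics/top0.png

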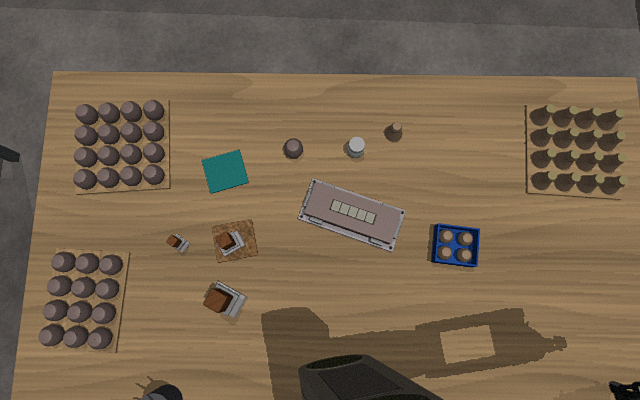

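View pics/side0.png

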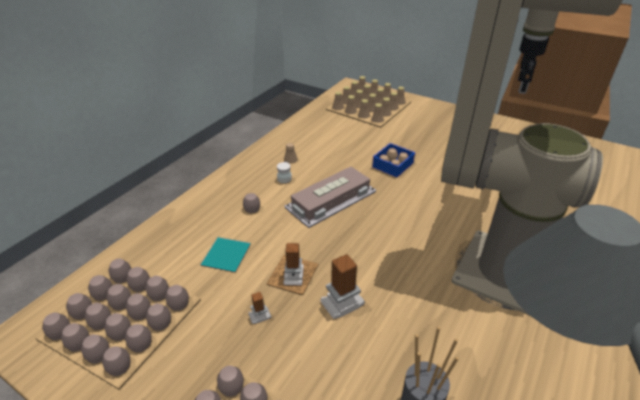

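The top view shows the base at (351,214) with its row of cream blocks. The tool stands on the cork pad around (234,240), with a larger decoy at (224,299) and a smaller one at (178,242). The bin is at (456,245). The side view shows the same layout, with the tool handle at (293,254).

```bash
cat > h.py <<'E'
from bench import sensors, optics, r
import cv2,numpy as np
from scipy.spatial.transform import Rotation as R
def cast(c,uv,z):
    uv=np.atleast_2d(np.array(uv,float)); K=c["camera_matrix"];T=np.array(c["pose"])
    d=np.c_[uv,np.ones(len(uv))]@np.linalg.inv(K).T@T[:3,:3].T; o=T[:3,3]
    return o+d*((z-o[2])/d[:,2])[:,None]
def comps(m,amin=20):
    cs,_=cv2.findContours(m.astype(np.uint8),cv2.RETR_EXTERNAL,cv2.CHAIN_APPROX_NONE)
    return [x for x in cs if cv2.contourArea(x)>amin]
E
python3 - <<'E'
from h import *
im=cv2.imread("pics/top0.png"); c=optics.get_calibration("top")
p=lambda *a:print(*[np.round(x,1).tolist() if not isinstance(x,str) else x for x in a])
hsv=cv2.cvtColor(im,cv2.COLOR_BGR2HSV)
print(im[214,320],im[213,345],im[240,228],im[250,225],im[299,220],im[100,300])
# pad corners, deck, blocks
P=cast(c,[(213,226),(253,219),(258,253),(219,262)],6); p("pad",P,P.mean(0))
B=im.astype(int)
for m,z,n in [((B.min(2)>165)&(B[:,:,2]-B[:,:,0]>8),55,"blocks")]:
    for q in comps(m,10): 
        M=cv2.moments(q); u=(M['m10']/M['m00'],M['m01']/M['m00']); p(n,u,M['m00'],cast(c,[u],z)[0])
p("jig",cast(c,[(313,180),(405,209),(390,249),(297,220)],10))
p("dome/jar/cone",cast(c,[(293,148),(356,147),(396,131)],25)); p("bin",cast(c,[(456,245)],20))
m=(hsv[:,:,0]<14)&(hsv[:,:,1]>130)&(hsv[:,:,2]<150)
for q in comps(m,30):
    M=cv2.moments(q); u=(M['m10']/M['m00'],M['m01']/M['m00']); p("wood",u,M['m00'],cast(c,[u],100)[0])
cv2.imwrite("pics/crop1.png",cv2.resize(im[160:330,160:420],(780,510),interpolation=cv2.INTER_CUBIC))
E
```

```text
[110 112 128] [138 153 157] [ 40  65 103] [111 111 110] [31 60 93] [ 79 112 136]
pad [[497.1, 355.4, 6.0], [517.3, 247.7, 6.0], [425.3, 230.9, 6.0], [400.4, 334.2, 6.0]] [460.0, 292.0, 6.0]
jig [[627.0, 85.8, 10.0], [548.4, -165.7, 10.0], [439.2, -122.8, 10.0], [515.2, 127.8, 10.0]]
dome/jar/cone [[713.5, 141.9, 25.0], [718.1, -31.9, 25.0], [765.6, -143.3, 25.0]]
bin [[450.8, -297.1, 20.0]]
wood [217.2, 300.2] 408.5 [303.5, 313.1, 100.0]
wood [173.0, 240.9] 78.0 [446.4, 430.3, 100.0]
wood [224.9, 240.4] 188.5 [448.8, 301.5, 100.0]
```

View pics/crop1.png

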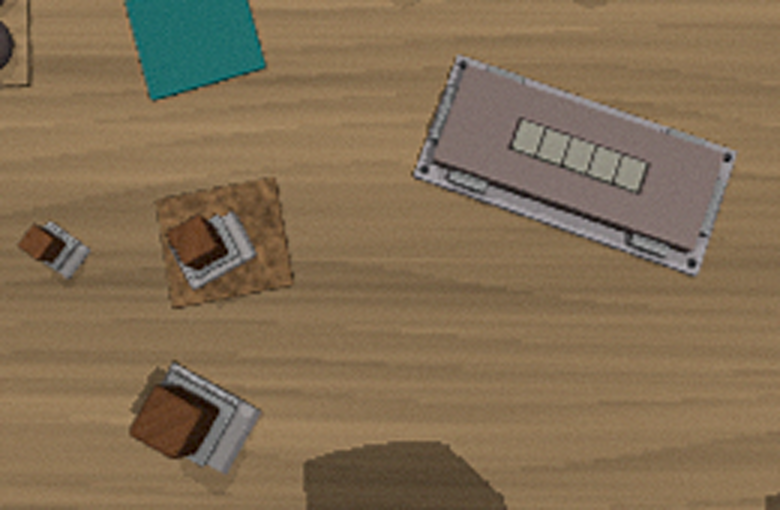

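The enlarged crop shows the tool handle top at crop (198,240) on its cork pad. The deck runs from (430,165) to (725,150), with the blocks centred at (580,155). Next is a closer look with the wrist camera.

```bash
cat >> h.py <<'E'
def rows(wps,claw=0,start=None,dmax=55,amax=9.5):
    """wps: (x,y,z,yaw) list; straight legs; prints rows in tool axes"""
    s=sensors.sense()
    cur=np.array(start if start is not None else [*s["tool_pos"],s["tcp_rot"][2]],float); out=[]
    for w in wps:
        w=np.array(w,float); d=w-cur; n=int(np.ceil(max(np.linalg.norm(d[:3])/dmax,abs(d[3])/amax,1)))
        for i in range(n):
            a=np.deg2rad(cur[3]); dx,dy,dz,dw=d/n
            out.append([round(dx*np.cos(a)+dy*np.sin(a),1),round(dx*np.sin(a)-dy*np.cos(a),1),round(-dz,1),0,0,round(-np.deg2rad(dw),3),claw]); cur=cur+d/n
    print(len(out),str(out).replace(' ',''))
E
python3 - <<'E'
from h import *
c=optics.get_calibration("wrist"); s=sensors.sense()
print(np.round(c["camera_matrix"],1).tolist(),np.round(c["pose"],3).tolist())
Rt=R.from_euler('xyz',s["tcp_rot"],degrees=True).as_matrix(); T=np.array(c["pose"])
print((Rt.T@(T[:3,3]-s["tool_pos"])).round(1),(Rt.T@T[:3,:3]).round(3))
rows([(520,-80,270,75),(455,270,270,120)],dmax=58)
E
```

```text
[[337.8, 0.0, 320.9], [0.0, 337.8, 201.8], [0.0, 0.0, 1.0]] [[0.261, -0.918, -0.298, 232.609], [-0.965, -0.249, -0.079, -558.208], [-0.002, 0.308, -0.951, 372.439], [0.0, 0.0, 0.0, 1.0]]
[ 7.830e+01 -1.000e-01 -1.774e+02] [[-0.001 -0.951 -0.308]
 [ 1.    -0.001 -0.   ]
 [ 0.    -0.308  0.951]]
18 [[np.float64(43.7),np.float64(-35.1),np.float64(-6.8),0,0,np.float64(-0.095),0],[np.float64(46.8),np.float64(-30.8),np.float64(-6.8),0,0,np.float64(-0.095),0],[np.float64(49.6),np.float64(-26.2),np.float64(-6.8),0,0,np.float64(-0.095),0],[np.float64(51.8),np.float64(-21.4),np.float64(-6.8),0,0,np.float64(-0.095),0],[np.float64(53.6),np.float64(-16.4),np.float64(-6.8),0,0,np.float64(-0.095),0],[np.float64(54.9),np.float64(-11.2),np.float64(-6.8),0,0,np.float64(-0.095),0],[np.float64(55.7),np.float64(-6.0),np.float64(-6.8),0,0,np.float64(-0.095),0],[np.float64(56.1),np.float64(-0.7),np.float64(-6.8),0,0,np.float64(-0.095),0],[np.float64(55.9),np.float64(4.6),np.float64(-6.8),0,0,np.float64(-0.095),0],[np.float64(55.2),np.float64(9.9),np.float64(-6.8),0,0,np.float64(-0.095),0],[np.float64(54.0),np.float64(15.1),np.float64(-6.8),0,0,np.float64(-0.095),0],[np.float64(45.9),np.float64(-21.9),np.float64(-0.0),0,0,np.float64(-0.112),0],[np.float64(48.1),np.float64(-16.6),np.float64(-0.0),0,0,np.float64(-0.112),0],[np.float64(49.6),np.float64(-11.1),np.float64(-0.0),0,0,np.float64(-0.112),0],[np.float64(50.6),np.float64(-5.5),np.float64(-0.0),0,0,np.float64(-0.112),0],[np.float64(50.9),np.float64(0.2),np.float64(-0.0),0,0,np.float64(-0.112),0],[np.float64(50.5),np.float64(5.9),np.float64(-0.0),0,0,np.float64(-0.112),0],[np.float64(49.5),np.float64(11.5),np.float64(-0.0),0,0,np.float64(-0.112),0]]
```

apply_moves(targets=[[43.7,-35.1,-6.8,0,0,-0.095,0],[46.8,-30.8,-6.8,0,0,-0.095,0],[49.6,-26.2,-6.8,0,0,-0.095,0],[51.8,-21.4,-6.8,0,0,-0.095,0],[53.6,-16.4,-6.8,0,0,-0.095,0],[54.9,-11.2,-6.8,0,0,-0.095,0],[55.7,-6.0,-6.8,0,0,-0.095,0],[56.1,-0.7,-6.8,0,0,-0.095,0],[55.9,4.6,-6.8,0,0,-0.095,0],[55.2,9.9,-6.8,0,0,-0.095,0],[54.0,15.1,-6.8,0,0,-0.095,0],[0,0,0,0,0,0,0],[0,0,0,0,0,0,0]])

```text
time: 1.72
tool_pos: [519.4, -80.4, 270.2]
tcp_rot: [-179.9, 0.0, 75.1]
ft_force: [-1.1, -0.5, -0.2]
finger_gap: 85.4
grip_force: 0.0
```

```bash
python3 - <<'E'
from h import *
import pickle
s=sensors.sense();c=optics.get_calibration("wrist"); im=optics.snapshot("wrist"); cv2.imwrite("pics/wb.png",im[:,:,::-1]); pickle.dump(c,open("wb.pkl","wb"))
print(s["time"],s["tool_pos"],s["tcp_rot"],np.abs(s["qd"]).max())
E
```

```text
1.725 [519.43734056 -80.42368017 270.15088704] [-1.79926605e+02  2.81792165e-02  7.50560261e+01] 1.6955352940139075
```

View pics/wb.png

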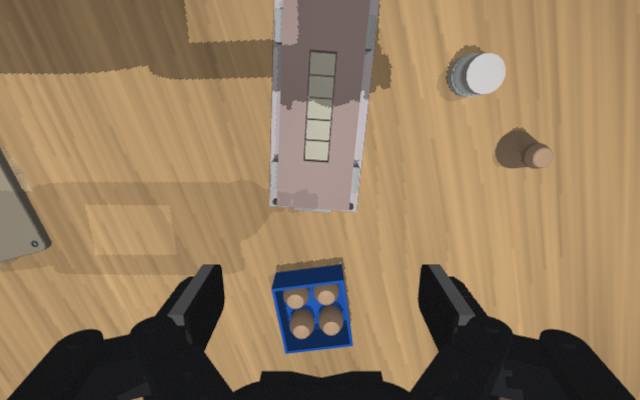

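apply_moves(targets=[[45.9,-21.9,0,0,0,-0.112,0],[48.1,-16.6,0,0,0,-0.112,0],[49.6,-11.1,0,0,0,-0.112,0],[50.6,-5.5,0,0,0,-0.112,0],[50.9,0.2,0,0,0,-0.112,0],[50.5,5.9,0,0,0,-0.112,0],[49.5,11.5,0,0,0,-0.112,0],[0,0,0,0,0,0,0],[0,0,0,0,0,0,0]])

```text
time: 2.9
tool_pos: [455.2, 268.3, 270.6]
tcp_rot: [-180.0, 0.0, 119.8]
ft_force: [0.2, -0.8, -0.2]
finger_gap: 85.1
grip_force: 0.0
```

```bash
python3 - <<'E'
from h import *
import pickle
s=sensors.sense();c=optics.get_calibration("wrist"); im=optics.snapshot("wrist"); cv2.imwrite("pics/wt.png",im[:,:,::-1]); pickle.dump(c,open("wt.pkl","wb"))
print(s["time"],s["tool_pos"],s["tcp_rot"],np.abs(s["qd"]).max())
E
```

```text
2.9 [455.22409371 268.28553363 270.56875778] [-1.79967212e+02  3.37751618e-02  1.19841002e+02] 1.1104027097374098
```

View pics/wt.png

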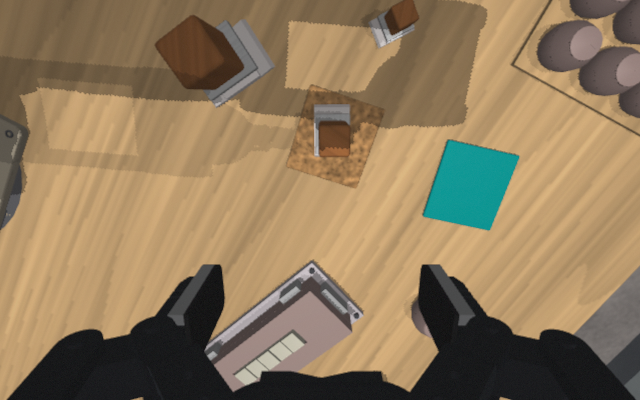

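The base view shows five blocks from about (322,62) to (316,151), with the jar, cone and bin well clear. The tool view shows the handle top at about (335,139), with the shoe's long axis roughly vertical in the image. The cork pad corners are near (311,85), (383,108), (357,187) and (287,167).

```bash
python3 - <<'E'
from h import *
import pickle
cb=pickle.load(open("wb.pkl","rb"));ct=pickle.load(open("wt.pkl","rb"))
im=cv2.imread("pics/wb.png"); B=im.astype(int)
# blocks: less blue-ish/yellowish-grey within deck ROI: G>=R
roi=np.zeros(im.shape[:2],bool); roi[40:170,295:345]=1
m=roi&(B[:,:,1]-B[:,:,2]>-7)&(B[:,:,1]-B[:,:,0]>3)
m=cv2.morphologyEx(m.astype(np.uint8),cv2.MORPH_CLOSE,np.ones((5,5)))
q=max(comps(m),key=cv2.contourArea); rc=cv2.minAreaRect(q); bx=cv2.boxPoints(rc); print("blockrow",rc)
W=cast(cb,bx,55); print(W.round(1),W.mean(0).round(1))
e=[W[1]-W[0],W[2]-W[1]]; print([ (np.linalg.norm(v).round(1),np.rad2deg(np.arctan2(v[1],v[0])).round(1)) for v in e])
im=cv2.imread("pics/wt.png"); hsv=cv2.cvtColor(im,cv2.COLOR_BGR2HSV)
roi=np.zeros(im.shape[:2],bool); roi[95:170,300:365]=1
print(im[130,335],im[152,335],im[138,318],im[112,332],im[160,320])
P=cast(ct,[(311,85),(383,108),(357,187),(287,167)],6); print("pad",P.round(1),P.mean(0).round(1))
cv2.imwrite("pics/crop2.png",np.hstack([cv2.resize(im[80:195,280:390],(440,460),interpolation=cv2.INTER_CUBIC),cv2.resize(cv2.imread("pics/wb.png")[40:215,260:390],(340,460),interpolation=cv2.INTER_CUBIC)]))
E
```

```text
blockrow ((319.69482421875, 106.18794250488281), (25.60280418395996, 107.87236022949219), 3.3664605617523193)
[[500.1 -70.9  55. ]
 [538.4  39.1  55. ]
 [564.4  30.6  55. ]
 [528.6 -80.3  55. ]] [532.8 -20.4  55. ]
[(np.float64(116.4), np.float64(70.8)), (np.float64(27.3), np.float64(-18.1))]
[39 63 94] [ 60 102 158] [111 113 119] [112 113 117] [ 80 122 162]
pad [[399.9 338.3   6. ]
 [492.1 359.5   6. ]
 [517.9 255.4   6. ]
 [422.7 232.5   6. ]] [458.2 296.4   6. ]
```

View pics/crop2.png

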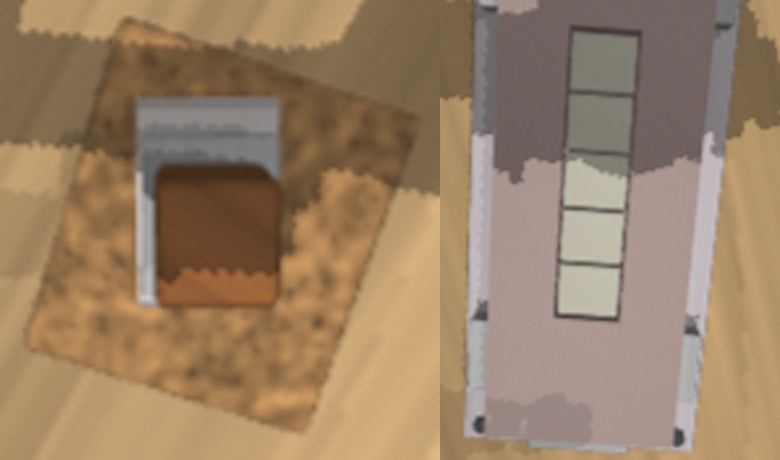

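```bash
python3 - <<'E'
from h import *
import pickle
ct=pickle.load(open("wt.pkl","rb"));cb=pickle.load(open("wb.pkl","rb"))
f=lambda u,v:(280+u/4,80+v/4)
H=cast(ct,[f(155,182),f(280,182),f(280,306),f(157,306)],110); print(H.round(1),H.mean(0).round(1))
S=cast(ct,[f(135,97),f(280,97),f(135,305)],14); print("shoe",S.round(1))
g=lambda u,v:(260+(u-440)*130/340,40+v*175/460)
D=cast(cb,[g(489,440),g(677,440),g(495,130),g(715,110)],50); print("deck",D.round(1))
for a,b in((0,2),(1,3)): d=D[b]-D[a]; print(np.rad2deg(np.arctan2(d[1],d[0])))
rows([(*H.mean(0)[:2],170,30)])
E
```

```text
[[428.6 309.  110. ]
 [455.2 324.2 110. ]
 [471.1 298.1 110. ]
 [444.2 282.7 110. ]] [449.8 303.5 110. ]
shoe [[414.2 320.4  14. ]
 [453.  342.6  14. ]
 [445.9 264.1  14. ]]
deck [[ 453.  -121.8   50. ]
 [ 539.3 -144.8   50. ]
 [ 496.6   10.6   50. ]
 [ 589.1   -5.9   50. ]]
71.76889977075342
70.30616098807384
10 [[np.float64(3.4),np.float64(1.3),np.float64(10.1),0,0,np.float64(0.157),0],[np.float64(3.5),np.float64(0.7),np.float64(10.1),0,0,np.float64(0.157),0],[np.float64(3.6),np.float64(0.2),np.float64(10.1),0,0,np.float64(0.157),0],[np.float64(3.6),np.float64(-0.4),np.float64(10.1),0,0,np.float64(0.157),0],[np.float64(3.5),np.float64(-0.9),np.float64(10.1),0,0,np.float64(0.157),0],[np.float64(3.3),np.float64(-1.5),np.float64(10.1),0,0,np.float64(0.157),0],[np.float64(3.0),np.float64(-2.0),np.float64(10.1),0,0,np.float64(0.157),0],[np.float64(2.7),np.float64(-2.4),np.float64(10.1),0,0,np.float64(0.157),0],[np.float64(2.3),np.float64(-2.8),np.float64(10.1),0,0,np.float64(0.157),0],[np.float64(1.8),np.float64(-3.1),np.float64(10.1),0,0,np.float64(0.157),0]]
```

apply_moves(targets=[[3.4,1.3,10,0,0,0.157,0],[3.5,0.7,10,0,0,0.157,0],[3.6,0.2,10,0,0,0.157,0],[3.6,-0.4,10,0,0,0.157,0],[3.5,-0.9,10,0,0,0.157,0],[3.3,-1.5,10,0,0,0.157,0],[3.0,-2.0,10,0,0,0.157,0],[2.7,-2.4,10,0,0,0.157,0],[2.3,-2.8,10,0,0,0.157,0],[1.8,-3.1,10,0,0,0.157,0],[0,0,26,0,0,0,0],[0,0,26,0,0,0,0],[0,0,26,0,0,0,0],[0,0,27,0,0,0,0],[0,0,0,0,0,0,0],[0,0,0,0,0,0,0]])

```text
time: 4.95
tool_pos: [450.3, 304.7, 67.0]
tcp_rot: [180.0, -0.1, 29.9]
ft_force: [0.2, 0.8, 0.3]
finger_gap: 85.5
grip_force: 0.0
```

apply_moves(targets=[[0,0,0,0,0,0,1],[0,0,0,0,0,0,1],[0,0,0,0,0,0,1],[0,0,0,0,0,0,1],[0,0,0,0,0,0,1],[0,0,0,0,0,0,1],[0,0,0,0,0,0,1],[0,0,0,0,0,0,1]], force=80)

```text
time: 5.95
tool_pos: [449.4, 305.3, 65.8]
tcp_rot: [-180.0, -0.0, 30.0]
ft_force: [2.3, 0.1, 0.9]
finger_gap: 29.4
grip_force: 80.9
```

```bash
python3 - <<'E'
from h import *
rows([(449.7,305,180,30),(561.7,64.8,180,-18.7),(561.7,64.8,130,-18.7)],claw=1,start=(449.7,305,66,30),dmax=40,amax=7)
E
```

```text
12 [[np.float64(0.0),np.float64(0.0),np.float64(-38.0),0,0,np.float64(-0.0),1],[np.float64(0.0),np.float64(0.0),np.float64(-38.0),0,0,np.float64(-0.0),1],[np.float64(0.0),np.float64(0.0),np.float64(-38.0),0,0,np.float64(-0.0),1],[np.float64(-3.3),np.float64(37.7),np.float64(-0.0),0,0,np.float64(0.121),1],[np.float64(1.3),np.float64(37.8),np.float64(-0.0),0,0,np.float64(0.121),1],[np.float64(5.9),np.float64(37.4),np.float64(-0.0),0,0,np.float64(0.121),1],[np.float64(10.4),np.float64(36.4),np.float64(-0.0),0,0,np.float64(0.121),1],[np.float64(14.7),np.float64(34.9),np.float64(-0.0),0,0,np.float64(0.121),1],[np.float64(18.8),np.float64(32.9),np.float64(-0.0),0,0,np.float64(0.121),1],[np.float64(22.6),np.float64(30.3),np.float64(-0.0),0,0,np.float64(0.121),1],[np.float64(0.0),np.float64(0.0),np.float64(25.0),0,0,np.float64(0.0),1],[np.float64(0.0),np.float64(0.0),np.float64(25.0),0,0,np.float64(0.0),1]]
```

apply_moves(targets=[[0,0,-20,0,0,0,1],[0,0,-30,0,0,0,1],[0,0,-32,0,0,0,1],[0,0,-32,0,0,0,1],[-3.3,37.7,0,0,0,0.121,1],[1.3,37.8,0,0,0,0.121,1],[5.9,37.4,0,0,0,0.121,1],[10.4,36.4,0,0,0,0.121,1],[14.7,34.9,0,0,0,0.121,1],[18.8,32.9,0,0,0,0.121,1],[22.6,30.3,0,0,0,0.121,1],[0,0,20,0,0,0,1],[0,0,20,0,0,0,1],[0,0,10,0,0,0,1],[0,0,0,0,0,0,1],[0,0,0,0,0,0,1]])

```text
time: 7.95
tool_pos: [562.0, 65.9, 130.4]
tcp_rot: [-180.0, -0.0, -18.5]
ft_force: [1.1, -0.3, -3.0]
finger_gap: 29.5
grip_force: 80.7
```

```bash
python3 - <<'E'
from h import *
s=sensors.sense(); print(s["tool_pos"],s["tcp_rot"],s["ft_force"],s["finger_gap"])
a=optics.snapshot("side")[150:240,250:400]; b=optics.snapshot("top")[150:280,270:430]
cv2.imwrite("pics/over.png",np.hstack([cv2.resize(a,(400,240),interpolation=cv2.INTER_CUBIC),cv2.resize(b,(295,240),interpolation=cv2.INTER_CUBIC)])[:,:,::-1])
E
```

```text
[561.95348194  65.90337833 130.43700227] [-1.79981827e+02 -4.67521801e-02 -1.84569181e+01] [ 1.09732554 -0.32520145 -3.00619253] 29.458284110161276
```

View pics/over.png

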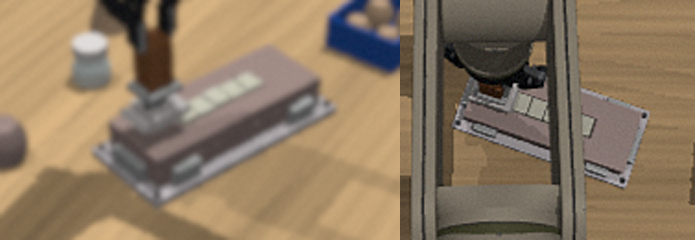

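The picture shows the tool held upright over the near-left bare end of the deck, with the shoe aligned with the row. Now I'll descend.

apply_moves(targets=[[0,0,8,0,0,0,1],[0,0,6,0,0,0,1],[0,0,4,0,0,0,1],[0,0,3,0,0,0,1],[0,0,3,0,0,0,1],[0,0,2,0,0,0,1],[0,0,0,0,0,0,1],[0,0,0,0,0,0,1],[0,0,0,0,0,0,1]])

```text
time: 9.18
tool_pos: [562.0, 65.2, 104.4]
tcp_rot: [-180.0, -0.0, -18.5]
ft_force: [-3.2, -1.4, 5.0]
finger_gap: 29.3
grip_force: 81.7
```

apply_moves(targets=[[0,0,1,0,0,0,1],[0,0,0,0,0,0,1],[0,0,0,0,0,0,1]])

```text
time: 9.55
tool_pos: [562.0, 65.2, 103.4]
tcp_rot: [-180.0, -0.0, -18.5]
ft_force: [-3.0, -1.6, 5.3]
finger_gap: 29.0
grip_force: 81.7
```

apply_moves(targets=[[0,0,1,0,0,0,1],[0,0,0,0,0,0,1],[0,0,0,0,0,0,1]])

```text
time: 9.93
tool_pos: [562.1, 65.2, 102.6]
tcp_rot: [-180.0, -0.1, -18.5]
ft_force: [-2.9, -1.9, 7.5]
finger_gap: 29.2
grip_force: 81.8
```

apply_moves(targets=[[0,0,0,0,0,0,1]])

```text
time: 10.05
tool_pos: [562.1, 65.2, 102.6]
tcp_rot: [-180.0, -0.1, -18.5]
ft_force: [-2.8, -2.0, 6.2]
finger_gap: 29.5
grip_force: 81.8
```

apply_moves(targets=[[0,4,0,0,0,0,1],[0,4,0,0,0,0,1],[0,4,0,0,0,0,1],[0,4,0,0,0,0,1],[0,4,0,0,0,0,1]])

```text
time: 10.68
tool_pos: [557.0, 47.4, 103.3]
tcp_rot: [-179.8, -0.2, -18.5]
ft_force: [1.3, 3.2, 5.8]
finger_gap: 29.3
grip_force: 81.7
```

apply_moves(targets=[[0,4,0,0,0,0,1],[0,4,0,0,0,0,1],[0,4,0,0,0,0,1],[0,4,0,0,0,0,1],[0,4,0,0,0,0,1]])

```text
time: 11.3
tool_pos: [550.9, 29.0, 103.4]
tcp_rot: [-179.8, -0.2, -18.5]
ft_force: [-0.1, 1.6, 6.3]
finger_gap: 29.0
grip_force: 81.7
```

apply_moves(targets=[[0,4,0,0,0,0,1],[0,4,0,0,0,0,1],[0,4,0,0,0,0,1],[0,4,0,0,0,0,1],[0,4,0,0,0,0,1],[0,4,0,0,0,0,1],[0,4,0,0,0,0,1],[0,4,0,0,0,0,1],[0,4,0,0,0,0,1],[0,4,0,0,0,0,1],[0,4,0,0,0,0,1],[0,4,0,0,0,0,1],[0,0,0,0,0,0,1]])

```text
time: 12.92
tool_pos: [535.3, -17.6, 103.2]
tcp_rot: [-179.9, -0.2, -18.5]
ft_force: [0.7, 2.0, 5.9]
finger_gap: 29.2
grip_force: 81.8
```

```bash
python3 - <<'E'
from h import *
a=optics.snapshot("side")[150:240,250:400]; b=optics.snapshot("wrist")
cv2.imwrite("pics/mid.png",np.hstack([cv2.resize(a,(400,240),interpolation=cv2.INTER_CUBIC),cv2.resize(b,(384,240),interpolation=cv2.INTER_AREA)])[:,:,::-1])
E
```

```text
(no output)
```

View pics/mid.png

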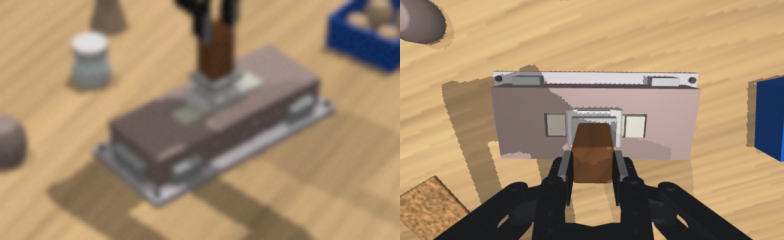

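The shoe is mid-row and centred on the blocks, and the block behind it looks flush. I'll carry on with the sweep.

apply_moves(targets=[[0,4,0,0,0,0,1],[0,4,0,0,0,0,1],[0,4,0,0,0,0,1],[0,4,0,0,0,0,1],[0,4,0,0,0,0,1],[0,4,0,0,0,0,1],[0,4,0,0,0,0,1],[0,4,0,0,0,0,1],[0,4,0,0,0,0,1],[0,4,0,0,0,0,1],[0,4,0,0,0,0,1],[0,4,0,0,0,0,1]])

```text
time: 14.52
tool_pos: [520.2, -63.0, 103.2]
tcp_rot: [-179.9, -0.2, -18.5]
ft_force: [0.4, 4.2, 6.6]
finger_gap: 29.3
grip_force: 81.8
```

apply_moves(targets=[[0,4,0,0,0,0,1],[0,4,0,0,0,0,1],[0,4,0,0,0,0,1],[0,4,0,0,0,0,1],[0,4,0,0,0,0,1],[0,4,0,0,0,0,1],[0,4,0,0,0,0,1],[0,4,0,0,0,0,1],[0,4,0,0,0,0,1],[0,4,0,0,0,0,1],[0,2,0,0,0,0,1],[0,0,0,0,0,0,1]])

```text
time: 16.02
tool_pos: [506.6, -103.1, 103.0]
tcp_rot: [-179.9, -0.2, -18.5]
ft_force: [0.6, 2.2, 5.7]
finger_gap: 29.0
grip_force: 81.8
```

```bash
python3 - <<'E'
from h import *
a=optics.snapshot("side")[150:240,250:400]; b=optics.snapshot("wrist")[80:300,100:560]
cv2.imwrite("pics/end.png",np.hstack([cv2.resize(a,(400,240),interpolation=cv2.INTER_CUBIC),cv2.resize(b,(400,240),interpolation=cv2.INTER_AREA)])[:,:,::-1])
E
```

```text
(no output)
```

View pics/end.png

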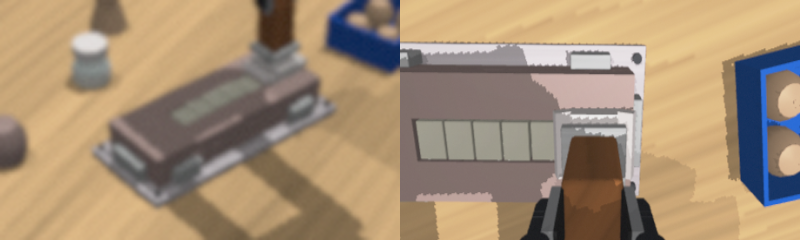

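The blocks all look level now, with the shoe at the far end. I'll sweep back under slightly more pressure as insurance, still on the deck and heading towards the pad.

apply_moves(targets=[[0,0,1,0,0,0,1],[0,-5,0.5,0,0,0,1],[0,-6,0,0,0,0,1],[0,-6,0,0,0,0,1],[0,-6,0,0,0,0,1],[0,-6,0,0,0,0,1],[0,-6,0,0,0,0,1],[0,-6,0,0,0,0,1],[0,-6,0,0,0,0,1],[0,-6,0,0,0,0,1],[0,-6,0,0,0,0,1],[0,-6,0,0,0,0,1],[0,-6,0,0,0,0,1],[0,-6,0,0,0,0,1],[0,-6,0,0,0,0,1],[0,-6,0,0,0,0,1]])

```text
time: 18.12
tool_pos: [534.7, -19.7, 101.6]
tcp_rot: [180.0, -0.2, -18.5]
ft_force: [-1.0, -3.7, 7.2]
finger_gap: 29.1
grip_force: 81.9
```

apply_moves(targets=[[0,-6,0,0,0,0,1],[0,-6,0,0,0,0,1],[0,-6,0,0,0,0,1],[0,-6,0,0,0,0,1],[0,-6,0,0,0,0,1],[0,-6,0,0,0,0,1],[0,-6,0,0,0,0,1],[0,-6,0,0,0,0,1],[0,-6,0,0,0,0,1],[0,-6,0,0,0,0,1],[0,-6,0,0,0,0,1],[0,-6,0,0,0,0,1],[0,-6,0,0,0,0,1],[0,0,0,0,0,0,1]])

```text
time: 19.88
tool_pos: [559.6, 54.9, 101.6]
tcp_rot: [-180.0, -0.2, -18.5]
ft_force: [-0.6, -1.3, 7.4]
finger_gap: 29.1
grip_force: 81.9
```

```bash
python3 - <<'E'
from h import *
s=sensors.sense(); x,y,z=s["tool_pos"]; w=s["tcp_rot"][2]; print(x,y,z,w,s["time"])
rows([(x,y,185,w),(457.5,298,185,30),(457.5,298,68,30)],claw=1,dmax=42,amax=8)
E
```

```text
559.5687698855141 54.94140816805966 101.61792314254677 -18.506765406304552 19.875
12 [[np.float64(0.0),np.float64(-0.0),np.float64(-41.7),0,0,np.float64(-0.0),1],[np.float64(0.0),np.float64(-0.0),np.float64(-41.7),0,0,np.float64(-0.0),1],[np.float64(-24.8),np.float64(-28.3),np.float64(-0.0),0,0,np.float64(-0.121),1],[np.float64(-21.3),np.float64(-31.1),np.float64(-0.0),0,0,np.float64(-0.121),1],[np.float64(-17.3),np.float64(-33.4),np.float64(-0.0),0,0,np.float64(-0.121),1],[np.float64(-13.2),np.float64(-35.3),np.float64(-0.0),0,0,np.float64(-0.121),1],[np.float64(-8.8),np.float64(-36.6),np.float64(-0.0),0,0,np.float64(-0.121),1],[np.float64(-4.4),np.float64(-37.4),np.float64(-0.0),0,0,np.float64(-0.121),1],[np.float64(0.2),np.float64(-37.7),np.float64(-0.0),0,0,np.float64(-0.121),1],[np.float64(0.0),np.float64(0.0),np.float64(39.0),0,0,np.float64(0.0),1],[np.float64(0.0),np.float64(0.0),np.float64(39.0),0,0,np.float64(0.0),1],[np.float64(0.0),np.float64(0.0),np.float64(39.0),0,0,np.float64(0.0),1]]
```

apply_moves(targets=[[0,0,-15,0,0,0,1],[0,0,-33,0,0,0,1],[0,0,-35,0,0,0,1],[-24.8,-28.3,0,0,0,-0.121,1],[-21.3,-31.1,0,0,0,-0.121,1],[-17.3,-33.4,0,0,0,-0.121,1],[-13.2,-35.3,0,0,0,-0.121,1],[-8.8,-36.6,0,0,0,-0.121,1],[-4.4,-37.4,0,0,0,-0.121,1],[0.2,-37.7,0,0,0,-0.121,1],[0,0,35,0,0,0,1],[0,0,35,0,0,0,1],[0,0,30,0,0,0,1],[0,0,10,0,0,0,1],[0,0,0,0,0,0,1],[0,0,0,0,0,0,1],[0,0,0,0,0,0,1]])

```text
time: 22.0
tool_pos: [457.2, 298.5, 74.9]
tcp_rot: [180.0, -0.1, 30.0]
ft_force: [0.3, 0.6, -2.3]
finger_gap: 29.2
grip_force: 81.0
```

apply_moves(targets=[[0,0,3,0,0,0,1],[0,0,3,0,0,0,1],[0,0,1,0,0,0,1],[0,0,0,0,0,0,1],[0,0,0,0,0,0,1]])

```text
time: 22.62
tool_pos: [456.4, 298.1, 66.7]
tcp_rot: [180.0, -0.0, 30.0]
ft_force: [-0.3, -0.4, 1.2]
finger_gap: 29.3
grip_force: 81.5
```

apply_moves(targets=[[0,0,1,0,0,0,1],[0,0,0,0,0,0,1],[0,0,0,0,0,0,1]])

```text
time: 23.0
tool_pos: [456.3, 298.1, 65.5]
tcp_rot: [180.0, -0.0, 30.0]
ft_force: [0.5, -1.8, 2.3]
finger_gap: 29.3
grip_force: 81.5
```

Contact made. I'll release slowly, rise, and check.

apply_moves(targets=[[0,0,0,0,0,0,0.6],[0,0,0,0,0,0,0.5],[0,0,0,0,0,0,0.3],[0,0,0,0,0,0,0],[0,0,0,0,0,0,0],[0,0,0,0,0,0,0],[0,0,0,0,0,0,0],[0,0,-15,0,0,0,0],[0,0,-25,0,0,0,0],[0,0,-40,0,0,0,0],[0,0,-40,0,0,0,0],[0,0,-40,0,0,0,0],[-40,0,-10,0,0,0,0],[-40,0,0,0,0,0,0],[0,0,0,0,0,0,0],[0,0,0,0,0,0,0]])

```text
time: 25.0
tool_pos: [387.4, 258.2, 236.5]
tcp_rot: [180.0, -0.1, 30.0]
ft_force: [0.4, 0.1, -0.6]
finger_gap: 85.2
grip_force: 0.0
```

```bash
python3 - <<'E'
from h import *
print(sensors.sense()["finger_gap"])
s=optics.snapshot("side"); a=s[150:320,230:400]; b=optics.snapshot("top")[160:330,160:420]
cv2.imwrite("pics/fin.png",np.hstack([cv2.resize(a,(400,400),interpolation=cv2.INTER_CUBIC),cv2.resize(b,(400,400*170//260),interpolation=cv2.INTER_CUBIC) if 0 else cv2.resize(b,(400,400),interpolation=cv2.INTER_CUBIC)])[:,:,::-1])
E
```

```text
85.17326290923933
```

View pics/fin.png

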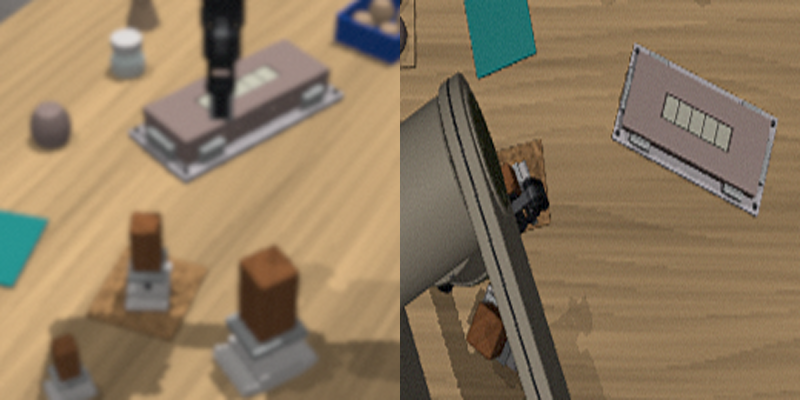

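The tool stands upright in the middle of the cork pad, with the gripper clear of everything and the blocks level with the deck. Handing in.

```bash
python3 -c "
from bench import r
print(r.hand_in())"
```

```text
the job is handed in; nothing more can be done
None
```

I swept all five blocks end to end without lifting off part-way, swept back once more as a check, and stood the tool upright near the middle of its cork pad. I handed in at about 25 s. The blocks look flush in the final pictures, but hand-in returned no verdict.

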